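Change over the plate incubator drawers

ROBOT

A 6-joint arm with a two-finger parallel gripper is mounted at the origin on the work surface. World frame = base frame: x ahead of the robot, y to its left, z up, the work surface at z = 0. Lengths are in m, angles in degrees, forces in N, time in s.
With the tool pointing down it reaches from about 0.35 to 0.875 m from the base axis. Payload 4.2 kg.
Tool frame: the origin (TCP) lies midway between the tips of the shut fingers; the grasp point (between the pads) lies 19 mm behind it; y points along the fingers, x is the direction in which the jaws open and shut, and the axes are right-handed (so a half turn about y gives the same grasp; the last joint's range is limited). The gripper opens to 87 mm and grips with 3 to 60 N. Pads are 19 mm wide; open, the fingers measure 117 mm over their backs; the gripper's body (75 mm by 190 mm) begins 51 mm behind the grasp point.
Start: joints at [-48.782, 22.042, 0.453, 0, -68.411, -14.817], TCP at [0.278, -0.56, 0.223] pointing down, gripper open.
Joint ranges: [-179.83, 179.83], [-69.29, 118.12], [-61.27, 80.66], [-181.25, 117.63], [-171.15, -9.14], [-177.46, 177.46]. Speed limits (degrees/s): [159.86, 159.86, 180, 180, 180, 180].

INTERFACE

Orientations are given as a 3x3 rotation matrix whose columns are the frame's x, y, z axes.
In Python, from station import * gives the robot as it stands.
- The arm moves only by the tool jog_arm, never from a script. Its argument "series" is a list of rows, each a list of 3 entries, a list of its own where there are three numbers: the shift along the tool's x, y, z in m, then the turn, a rotation vector about the tool's x, y, z in degrees, then the finger opening in m, from 0 to 0.087. A call has 1 to 10 rows; each row shifts and turns the commanded pose from where the row before left it, along the tool's axes as they then stand; what a row does not reach is not made up. A row lasts 1/8 s, in which the tool goes at most 62.5 mm and 10.7 degrees, less where a joint would pass 70% of its speed; a pose out of reach is approached as far as the arm can. A call is refused whole if a number of a shift passes 0.0625 or a number of a turn 10.7, either way. A call with a gripper value outside its range is refused whole. The fingers move at their own pace and stop on an object; the grip force is fixed at half the most. Time passes only in rows, so rows that do not move let the fingers close. It gives the time, the measured TCP pose, the force and the opening at its end, in the units of the state.
- sense(): the state, without advancing time (a new reading comes with each control period).
- capture(name): name is "scene" or "side" or "wrist"; returns the picture (400x640x3 uint8, red, green, blue); there is no depth.
- camera_info(name): a dict with "fx", "fy", "cx", "cy" (pixels), "k1" (the pictures are not rectified: a ray, as slopes to the right and down, at radius r is drawn at 1 + k1 r^2 times it, then the intrinsics apply), "rvec" (rotation vector, rad) and "tvec" (3), from world to camera coordinates, as OpenCV has them. Camera axes: x right, y down, z forward; pixel columns grow to the right and rows downward; lengths in m; the calibration is good to about 2 mm. A picture is of the moment at which its call begins: read the wrist's pose just before it. camera_info takes no time and is no camera call; for the wrist camera it gives the pose at the moment of the call.
- finish_job(): hands the job in, once; it reports no verdict.
The state is a dict: "time_s": time; "joints": joint angles; "joint_velocities": joint speeds; "effort": joint torques, N m; "tcp_pos": TCP position; "ee_rot": TCP orientation; "wrist_force": force on the tool from outside, world axes, zero at the start; "moment": the same for the moment, N m; "gripper_width": opening from 0.0 (shut) to 1.0 (fully open).
Only numpy, scipy, OpenCV 4.12 (cv2) and the standard library are available. Lean on these libraries where they do the work, as an engineer would, in place of code of your own. Each camera call takes 0.05 s, during which the arm holds its last target. There are 200 camera calls.

TASK

One of the two plate incubators has its empty drawer standing partly out: push it fully home with a fingertip. On the other, hook a fingertip behind the drawer's lip and draw it slowly out to its stop, so that the well plate riding in it can be taken. Do not pinch the lips between the fingers, do not touch or unseat the plate, and leave the bottles, tubs, canisters and the loose lid undisturbed.

Things in the scene. Friction and masses are not known exactly. Their poses are not given: they have to be found in the camera images.
- full_case (a point): a single-plate bench incubator (white box 176 mm wide, 210 mm deep; its roof with a clear window is 70 mm high, the console at its rear 115 mm high), fixed to the bench. This point: middle of its front's lower edge, on the bench; its x axis points from its front to its rear (the drawer comes out along -x), y across it, z up. Its drawer is home and carries the well plate, seen through the window
- empty_case (a point): a single-plate bench incubator (white box 176 mm wide, 210 mm deep; its roof with a clear window is 70 mm high, the console at its rear 115 mm high), fixed to the bench. This point: middle of its front's lower edge, on the bench; its x axis points from its front to its rear (the drawer comes out along -x), y across it, z up. Same model; its drawer is empty and stands partly out
- full_drawer (a joint): the drawer with the well plate, home at the start: 0 = fully home, 0.10 m = fully out at its stop; it slides straight out along the incubator's -x, needs about 2.5 N to move, and stays where it is left
- empty_drawer (a joint): the empty drawer, standing 40 to 85 mm out at the start: 0 = fully home, 0.10 m = fully out at its stop; it slides straight out along the incubator's -x, needs about 2.5 N to move, and stays where it is left
- full_lip (a point): Drawer with the plate. Middle of the lip's top edge, 60 mm above the bench; moves with the drawer, 47 mm before the incubator's front when home. Lip: upright strip 100 mm wide, 6 mm thick (3 mm either side of this point), at the front of a shelf jutting from the drawer front. Behind it a finger pocket, open above and at both ends: 36 mm from lip to drawer front, floor 34 mm above the bench
- empty_lip (a point): Empty drawer. Middle of the lip's top edge, 60 mm above the bench; moves with the drawer, 47 mm before the incubator's front when home. Lip: upright strip 100 mm wide, 6 mm thick (3 mm either side of this point), at the front of a shelf jutting from the drawer front. Behind it a finger pocket, open above and at both ends: 36 mm from lip to drawer front, floor 34 mm above the bench
- full_nest (a point): centre of the floor of the plate nest in the drawer with the plate, 24 mm above the bench and 97 mm behind the middle of its lip; the nest's rim is 5 mm high and leaves the plate 1.5 mm of play all round
- plate: the 96-well plate, 86 x 128 x 14.4 mm, white, 70 g, lying loose in the nest of the closed drawer with its long side across the drawer; origin: centre of its underside
- dropper_mid: a small white dropper bottle, 30 mm across and 68 mm tall, standing between the two incubators; origin at the centre of its underside
- dropper_side: a small white dropper bottle, 30 mm across and 68 mm tall, standing to the left of the incubators; origin at the centre of its underside
- tub_a: a lidded sample tub, 96 mm across the lid and 76 mm tall, nearest of a row of three at the right; origin at the centre of its underside
- tub_b: a lidded sample tub of the same kind, middle of the row; origin at the centre of its underside
- tub_c: a lidded sample tub of the same kind, farthest of the row; origin at the centre of its underside
- canister_a: a slim white test-strip canister, 30 mm across and 118 mm tall, standing at the left; origin at the centre of its underside
- canister_b: a second slim white test-strip canister, 30 mm across and 118 mm tall, beside the first; origin at the centre of its underside
- lid_disc: a loose white tub lid lying flat, 96 mm across and 10 mm thick, between the robot and the incubators; origin at the centre of its underside

How it is judged:
By the outcome, as a careful person would: the job done as asked, in the order asked, and still so for the second after the job is handed in, with the robot touching nothing.
It also fails if it takes over 48 s, if anything falls off the work surface, if the arm or the gripper's body presses on something with over 40 N, if the wrist force passes 120 N, or if a joint passes its speed limit or range.

## Working session

There is one attempt and no reset: what is moved stays moved. The work goes in short steps, Python scripts to look and compute and a tool call to move; the robot and the scene stay as the last step left them, time stands still between calls to the robot, and variables do not carry over. Pictures are saved under pics/ and viewed, about 8 in all and at most 12, crops included, and the job is handed in when it is done.

Besides the shell and the picture viewer there is one more tool, called after ">>>" as a command line: name --argument value ..., lists and objects as JSON in quotes. jog_arm: Moves the arm, as the interface text tells. Its arguments: {"type":"object","properties":{"series":{"type":"array","items":{"type":"array"}}},"required":["series"]}

```bash
mkdir -p pics
python3 - <<'E'
from station import *
import cv2
for n in("scene","side"):
    cv2.imwrite(f"pics/{n}0.png",capture(n)[:,:,::-1]); 
    c=camera_info(n);print(n,c)
s=sense();print(s)
E
```

```text
scene {'fx': 488.78603343998657, 'fy': 488.78603343998657, 'cx': 330.13437496612033, 'cy': 204.42890162364583, 'k1': -0.05286338846271769, 'rvec': array([ 1.21556069,  2.1277429 , -1.11819491]), 'tvec': array([ 0.29719304, -0.25632148,  1.70897916])}
side {'fx': 410.2206887224985, 'fy': 410.2206887224985, 'cx': 322.81278770045907, 'cy': 199.02872628990428, 'k1': -0.007693798746520786, 'rvec': array([ 0.44077542, -2.79305011,  1.06999128]), 'tvec': array([0.54861796, 0.1953028 , 0.91581644])}
{'time_s': 0.1, 'joints': array([-4.87789327e+01,  2.20868522e+01,  3.87466742e-01, -2.70203973e-02,
       -6.84104218e+01, -1.48163320e+01]), 'joint_velocities': array([ 0.01287701, -0.10106901,  0.15248597,  0.09463782, -0.03582045,
       -0.00251819]), 'effort': array([-4.75884135e-04, -3.91689706e+01,  1.87934715e+01,  4.23186108e+00,
        1.34655353e-02, -6.29102897e-05]), 'tcp_pos': array([ 0.27772408, -0.55930354,  0.22155837]), 'ee_rot': array([[-4.44552482e-01, -9.33046570e-04, -8.95752321e-01],
       [ 8.95750651e-01,  1.73047076e-03, -4.44553457e-01],
       [ 1.96486228e-03, -9.99998067e-01,  6.64919995e-05]]), 'wrist_force': array([-1.06411737,  0.48636137, -0.07417936]), 'moment': array([ 0.01879469,  0.0298122 , -0.01296516]), 'gripper_width': 1.0002479869639436}
```

View pics/scene0.png

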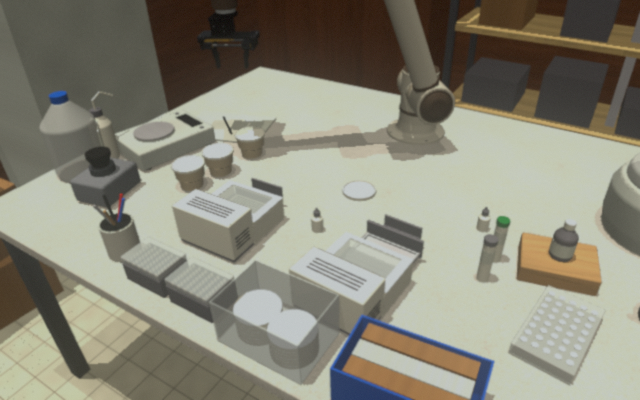

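View pics/side0.png

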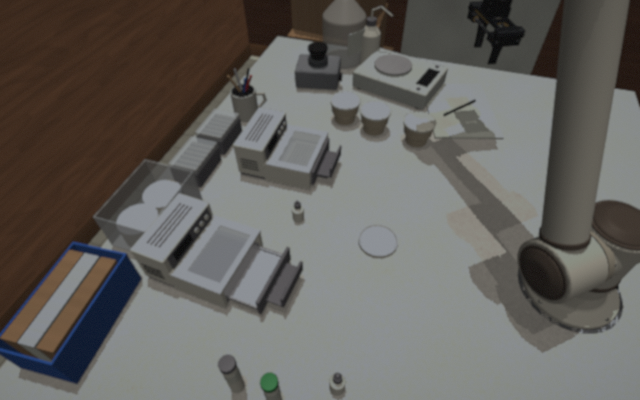

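The side view shows the empty incubator (drawer out) at about (230,250) and the closed, full one at about (290,150). The lid is at (378,241). I'll enlarge both views.

Run:
```python
import cv2
a=cv2.imread("pics/side0.png")[105:305,135:395];cv2.imwrite("pics/side_c.png",cv2.resize(a,None,fx=3,fy=3,interpolation=cv2.INTER_CUBIC))
a=cv2.imread("pics/scene0.png")[170:330,170:430];cv2.imwrite("pics/scene_c.png",cv2.resize(a,None,fx=3,fy=3,interpolation=cv2.INTER_CUBIC))
```

```text
(no output)
```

View pics/side_c.png

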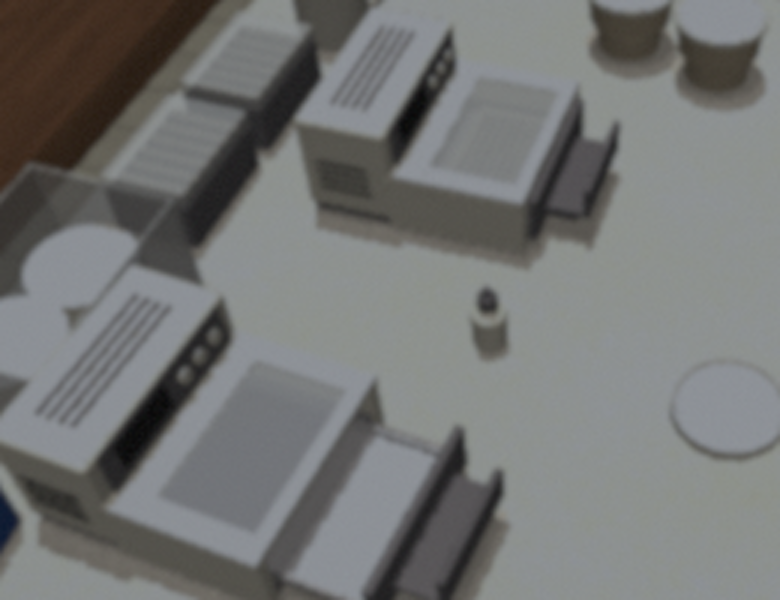

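View pics/scene_c.png

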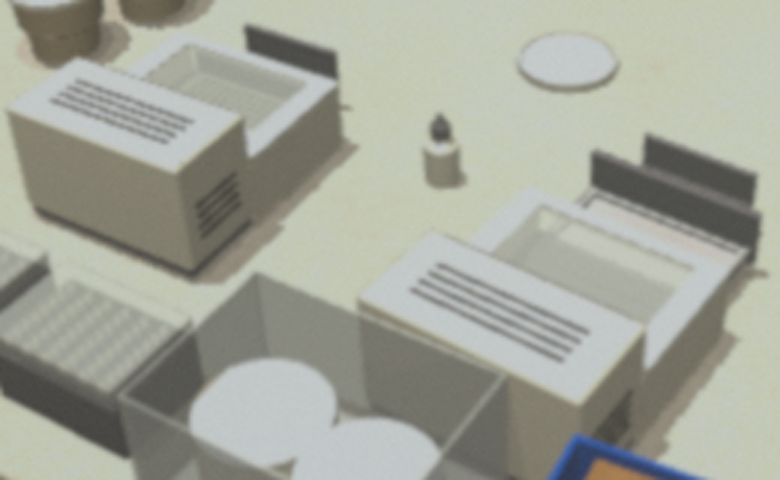

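```bash
cat > h.py <<'E'
from station import *
import cv2, numpy as np
def ray(n,pts,z):
    c=camera_info(n) if isinstance(n,str) else n
    K=np.array([[c['fx'],0,c['cx']],[0,c['fy'],c['cy']],[0,0,1]])
    u=cv2.undistortPoints(np.array(pts,float).reshape(-1,1,2),K,np.array([c['k1'],0,0,0,0]))[:,0]
    R,_=cv2.Rodrigues(c['rvec']);C=-R.T@c['tvec']
    d=np.c_[u,np.ones(len(u))]@R
    return C+d*((z-C[2])/d[:,2])[:,None]
def proj(n,P):
    c=camera_info(n)
    K=np.array([[c['fx'],0,c['cx']],[0,c['fy'],c['cy']],[0,0,1]])
    return cv2.projectPoints(np.array(P,float).reshape(-1,3),c['rvec'],c['tvec'],K,np.array([c['k1'],0,0,0,0]))[0][:,0]
E
python3 - <<'E'
from h import *
np.set_printoptions(precision=4,suppress=True)
s=lambda P:np.array(P)/3+[135-.33,105-.33]; t=lambda P:np.array(P)/3+[170-.33,170-.33]
print("scene lips full,empty",ray("scene",t([(246,28),(337,55),(645,137),(756,178)]),.06))
print("scene roof front full L, R; empty L?",ray("scene",t([(338,85),(182,38),(748,248),(533,188)]),.07))
print("side roof front full far,near; empty far,near",ray("side",s([(580,90),(523,200),(377,373),(262,562)]),.07))
print("side lips full far; empty far",ray("side",s([(617,125),(500,472)]),.06))
print("lid,dropper",ray("scene",t([(568,62)]),.01),ray("side",s([(728,407)]),.01),ray("side",s([(492,352)]),0))
E
```

```text
scene lips full,empty [[ 0.6067 -0.2352  0.06  ]
 [ 0.6023 -0.1352  0.06  ]
 [ 0.5774  0.1573  0.06  ]
 [ 0.5832  0.2572  0.06  ]]
scene roof front full L, R; empty L? [[ 0.6525 -0.0974  0.07  ]
 [ 0.661  -0.2642  0.07  ]
 [ 0.6766  0.2882  0.07  ]
 [ 0.6932  0.1167  0.07  ]]
side roof front full far,near; empty far,near [[ 0.6464 -0.2613  0.07  ]
 [ 0.6483 -0.1039  0.07  ]
 [ 0.6919  0.109   0.07  ]
 [ 0.7004  0.2816  0.07  ]]
side lips full far; empty far [[ 0.6017 -0.2348  0.06  ]
 [ 0.5742  0.1582  0.06  ]]
lid,dropper [[0.4425 0.0145 0.01  ]] [[0.4339 0.0136 0.01  ]] [[0.6381 0.011  0.    ]]
```

>>> jog_arm --series '[[[0, 0, 0], [0, 9.8, 0], 0], [[0, 0, 0], [0, 9.8, 0], 0], [[0, 0, 0], [0, 9.9, 0], 0], [[0.052, 0, -0.0123], [0, 0, 0], 0], [[0.052, 0, -0.0123], [0, 0, 0], 0], [[0.052, 0, -0.0123], [0, 0, 0], 0], [[0.052, 0, -0.0123], [0, 0, 0], 0], [[0.052, 0, -0.0123], [0, 0, 0], 0], [[0.052, 0, -0.0123], [0, 0, 0], 0], [[0.052, 0, -0.0123], [0, 0, 0], 0]]'

```text
time_s: 1.35
tcp_pos: [0.3836, -0.1993, 0.2224]
ee_rot: [[0.054, -0.0, -0.999], [0.999, 0.0, 0.054], [0.0, -1.0, 0.0]]
wrist_force: [1.5, 0.9, -0.0]
gripper_width: 0.02
```

>>> jog_arm --series '[[[0.052, 0, -0.0123], [0, 0, 0], 0], [[0.052, 0, -0.0123], [0, 0, 0], 0], [[0.052, 0, -0.0123], [0, 0, 0], 0], [[0.052, 0, -0.0123], [0, 0, 0], 0], [[0.052, 0, -0.0123], [0, 0, 0], 0], [[0.052, 0, -0.0123], [0, 0, 0], 0], [[0.052, 0, -0.0123], [0, 0, 0], 0], [[0.052, 0, -0.0123], [0, 0, 0], 0], [[0, 0, 0], [0, 0, 0], 0]]'

```text
time_s: 2.48
tcp_pos: [0.5048, 0.212, 0.2213]
ee_rot: [[0.051, -0.001, -0.999], [0.999, -0.001, 0.051], [-0.001, -1.0, 0.001]]
wrist_force: [-1.2, -0.6, -0.3]
gripper_width: 0.003
```

Run:
```python
from h import *
np.set_printoptions(precision=4,suppress=True)
s=sense();print(s['time_s'],s['tcp_pos'],s['ee_rot'],s['wrist_force'],s['gripper_width'],s['joints'])
i=capture("wrist");cv2.imwrite("pics/w1.png",i[:,:,::-1]);print(camera_info("wrist"))
print("empty lip pred",proj("wrist",[(.5774,.1573,.06),(.5832,.2572,.06)]))
print("canisters top",ray("side",[(228,362),(269,379)],.118), "base dropper",ray("side",[(338,388)],0))
```

```text
2.475 [0.5048 0.212  0.2213] [[ 0.0507 -0.001  -0.9987]
 [ 0.9987 -0.0006  0.0507]
 [-0.0007 -1.      0.001 ]] [-1.2465 -0.5675 -0.2652] 0.003098111883523644 [  39.7504   14.5912  -10.5875   -0.0112  -64.8894 -132.6499]
{'fx': 310.5431946173559, 'fy': 310.5431946173559, 'cx': 323.54398495021724, 'cy': 199.95151127467147, 'k1': -0.03765838792663893, 'rvec': array([-2.1241, -2.0174, -0.2763]), 'tvec': array([-0.2357, -0.507 ,  0.257 ])}
empty lip pred [[280.5935 249.7611]
 [368.5705 250.3159]]
canisters top [[0.608  0.4188 0.118 ]
 [0.5312 0.423  0.118 ]] base dropper [[0.4276 0.3657 0.    ]]
```

View pics/w1.png

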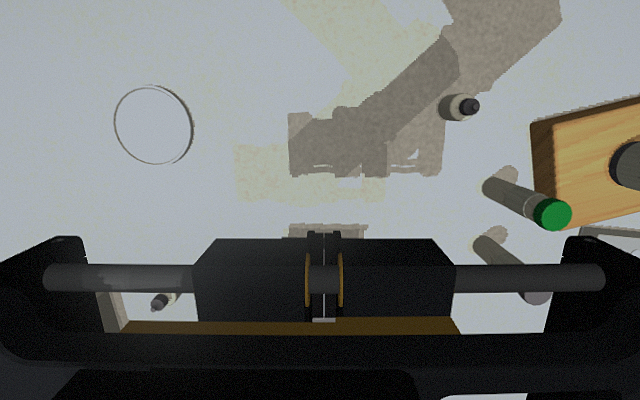

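The wrist view is mostly blocked by the gripper. The lip's front shows at about row 230, cols 290–368, roughly where predicted. The lid is at (152,125) and clear. Next I descend in front of the empty lip.

>>> jog_arm --series '[[[0, 0.05, 0], [0, 0, 0], 0], [[0, 0.05, 0], [0, 0, 0], 0], [[0, 0.05, 0], [0, 0, 0], 0], [[0, 0.029, 0], [0, 0, 0], 0], [[0, 0, -0.02], [0, 0, 0], 0], [[0, 0, -0.02], [0, 0, 0], 0], [[0, 0, -0.01], [0, 0, 0], 0], [[0, 0, -0.006], [0, 0, 0], 0], [[0, 0, -0.006], [0, 0, 0], 0], [[0, 0, -0.006], [0, 0, 0], 0]]'

```text
time_s: 3.78
tcp_pos: [0.5712, 0.205, 0.0436]
ee_rot: [[0.054, -0.002, -0.999], [0.999, -0.001, 0.054], [-0.001, -1.0, 0.002]]
wrist_force: [-1.6, -0.4, 2.2]
gripper_width: 0.007
```

>>> jog_arm --series '[[[0, 0, -0.006], [0, 0, 0], 0], [[0, 0, -0.006], [0, 0, 0], 0], [[0, 0, -0.006], [0, 0, 0], 0], [[0, 0, -0.006], [0, 0, 0], 0], [[0, 0, -0.006], [0, 0, 0], 0]]'

```text
time_s: 4.4
tcp_pos: [0.6023, 0.2034, 0.0433]
ee_rot: [[0.054, -0.001, -0.999], [0.999, -0.001, 0.054], [-0.001, -1.0, 0.001]]
wrist_force: [-3.5, -1.4, 0.7]
gripper_width: 0.01
```

>>> jog_arm --series '[[[0, 0, -0.006], [0, 0, 0], 0], [[0, 0, -0.006], [0, 0, 0], 0], [[0, 0, -0.006], [0, 0, 0], 0], [[0, 0, -0.004], [0, 0, 0], 0], [[0, 0, -0.003], [0, 0, 0], 0], [[0, 0, -0.003], [0, 0, 0], 0]]'

```text
time_s: 5.15
tcp_pos: [0.6301, 0.2023, 0.0433]
ee_rot: [[0.054, -0.0, -0.999], [0.999, -0.0, 0.054], [-0.0, -1.0, 0.0]]
wrist_force: [-3.3, -1.5, -1.2]
gripper_width: 0.007
```

Run:
```python
from h import *
np.set_printoptions(precision=4,suppress=True)
s=sense();print(s['tcp_pos'],s['wrist_force'])
a=capture("side")[145:305,135:335];b=capture("scene")[200:330,290:430]
cv2.imwrite("pics/p1.png",cv2.resize(a,None,fx=4,fy=3.75,interpolation=cv2.INTER_CUBIC)[:,:,::-1])
```

```text
[0.6301 0.2023 0.0433] [-3.2984 -1.4742 -1.1671]
```

View pics/p1.png

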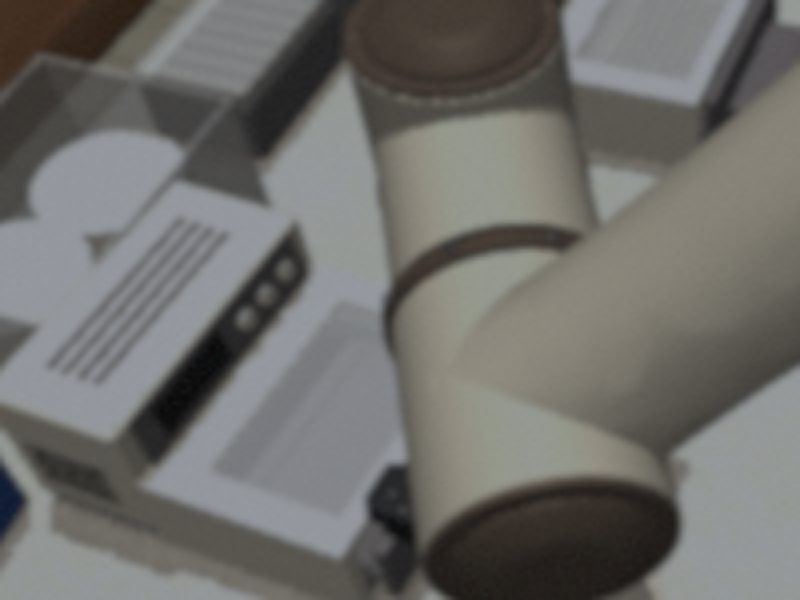

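The drawer is mostly in and sliding at about 2.5 N. I'll keep pushing gently until it stops.

>>> jog_arm --series '[[[0, 0, -0.002], [0, 0, 0], 0], [[0, 0, -0.002], [0, 0, 0], 0]]'

```text
time_s: 5.5
tcp_pos: [0.6342, 0.2023, 0.0435]
ee_rot: [[0.054, 0.0, -0.999], [0.999, 0.0, 0.054], [0.0, -1.0, -0.0]]
wrist_force: [-3.3, -1.0, -2.3]
gripper_width: 0.003
```

>>> jog_arm --series '[[[0, 0, -0.002], [0, 0, 0], 0], [[0, 0, -0.002], [0, 0, 0], 0]]'

```text
time_s: 5.75
tcp_pos: [0.6381, 0.202, 0.0435]
ee_rot: [[0.054, -0.0, -0.999], [0.999, 0.0, 0.054], [0.0, -1.0, 0.0]]
wrist_force: [-5.8, 1.2, -0.0]
gripper_width: 0.005
```

>>> jog_arm --series '[[[0, 0, -0.002], [0, 0, 0], 0]]'

```text
time_s: 5.88
tcp_pos: [0.6382, 0.202, 0.0435]
ee_rot: [[0.054, -0.004, -0.999], [0.999, -0.0, 0.054], [-0.001, -1.0, 0.004]]
wrist_force: [-11.7, 3.1, 5.1]
gripper_width: 0.008
```

>>> jog_arm --series '[[[0, 0, -0.002], [0, 0, 0], 0]]'

```text
time_s: 6.0
tcp_pos: [0.6382, 0.2019, 0.0435]
ee_rot: [[0.055, -0.008, -0.998], [0.999, -0.001, 0.055], [-0.002, -1.0, 0.008]]
wrist_force: [-16.0, 3.9, 7.5]
gripper_width: 0.008
```

The drawer stopped at TCP x = 0.638 with force rising to about 16 N. That puts the lip centre at 0.6505, which agrees with home predicted from the case front (0.649). I'll retreat and rise.

>>> jog_arm --series '[[[0, 0, 0.02], [0, 0, 0], 0], [[0, 0, 0.04], [0, 0, 0], 0], [[0, -0.05, 0], [0, 0, 0], 0], [[0, -0.05, 0], [0, -5.1, 0], 0], [[-0.05, -0.035, 0], [0, 0, 0], 0], [[-0.06, 0, 0], [0, 0, 0], 0], [[-0.06, 0, 0], [0, 0, 0], 0], [[-0.06, 0, 0], [0, 0, 0], 0], [[-0.06, 0, 0], [0, 0, 0], 0], [[-0.06, 0, 0], [0, 0, 0], 0]]'

```text
time_s: 7.25
tcp_pos: [0.5965, -0.1472, 0.1803]
ee_rot: [[-0.036, 0.006, -0.999], [0.999, -0.001, -0.036], [-0.001, -1.0, -0.006]]
wrist_force: [0.9, 0.4, -0.2]
gripper_width: 0.007
```

Run:
```python
from h import *
np.set_printoptions(precision=4,suppress=True)
s=sense();print(s['tcp_pos'],s['wrist_force'])
a=capture("side")[95:305,135:355];b=capture("scene")[170:300,170:430]
A=cv2.resize(a,None,fx=1.8,fy=2.8,interpolation=cv2.INTER_CUBIC)[:,:,::-1]
B=cv2.resize(b,None,fx=3,fy=3,interpolation=cv2.INTER_CUBIC)[:,:,::-1]
cv2.imwrite("pics/p2.png",B);cv2.imwrite("pics/p2s.png",A)
```

```text
[ 0.5965 -0.1472  0.1803] [ 0.8619  0.3597 -0.2166]
```

View pics/p2.png

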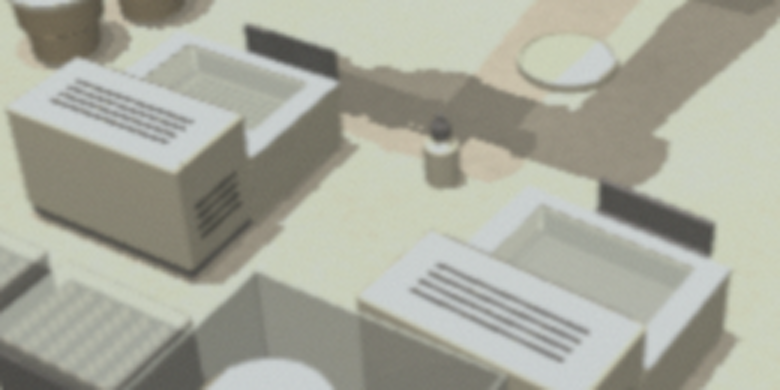

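The scene view shows both drawers home: the empty lip at (600,182)–(713,225) and the full lip at (246,28)–(337,55). Nothing else has moved. I'll use the known empty lip to correct the scene view's offset.

Run:
```python
from h import *
np.set_printoptions(precision=4,suppress=True)
t=lambda P:np.array(P)/3+[170-.33,170-.33]
p=ray("scene",t([(600,181),(713,225),(246,28),(337,55)]),.06);print(p,p[:2].mean(0),p[2:].mean(0))
```

```text
[[ 0.648   0.152   0.06  ]
 [ 0.6536  0.2511  0.06  ]
 [ 0.6067 -0.2352  0.06  ]
 [ 0.6023 -0.1352  0.06  ]] [0.6508 0.2016 0.06  ] [ 0.6045 -0.1852  0.06  ]
```

>>> jog_arm --series '[[[-0.019, 0, -0.0135], [0, 0, 0], 0], [[-0.019, 0, -0.0135], [0, 0, 0], 0], [[0, 0.05, 0], [0, 0, 0], 0], [[0, 0.045, 0], [0, 0, 0], 0], [[0, 0, 0], [0, 0, 0], 0], [[0, 0, 0], [0, 0, 0], 0]]'

```text
time_s: 8.1
tcp_pos: [0.6251, -0.182, 0.086]
ee_rot: [[-0.036, 0.005, -0.999], [0.999, -0.001, -0.036], [-0.002, -1.0, -0.005]]
wrist_force: [0.7, 0.1, 0.4]
gripper_width: 0.005
```

>>> jog_arm --series '[[[0, 0.016, 0], [0, 0, 0], 0], [[0, 0.014, 0], [0, 0, 0], 0], [[0, 0, 0], [0, 0, 0], 0]]'

```text
time_s: 8.48
tcp_pos: [0.6217, -0.1818, 0.052]
ee_rot: [[-0.035, -0.003, -0.999], [0.999, 0.0, -0.035], [0.0, -1.0, 0.003]]
wrist_force: [-0.7, 0.3, -0.1]
gripper_width: 0.006
```

>>> jog_arm --series '[[[0, 0.007, 0], [0, 0, 0], 0], [[0, 0.006, 0], [0, 0, 0], 0], [[0, 0, 0], [0, 0, 0], 0]]'

```text
time_s: 8.85
tcp_pos: [0.6224, -0.1819, 0.0399]
ee_rot: [[-0.035, -0.001, -0.999], [0.999, 0.0, -0.035], [0.0, -1.0, 0.001]]
wrist_force: [0.3, -0.2, -0.3]
gripper_width: 0.01
```

The finger is in the pocket with no contact. I'll start drawing slowly.

>>> jog_arm --series '[[[0, -0.001, 0.002], [0, 0, 0], 0], [[0, 0, 0.002], [0, 0, 0], 0], [[0, 0, 0.001], [0, 0, 0], 0], [[0, 0, 0.001], [0, 0, 0], 0], [[0, 0, 0.002], [0, 0, 0], 0], [[0, 0, 0.002], [0, 0, 0], 0], [[0, 0, 0.003], [0, 0, 0], 0], [[0, 0, 0.003], [0, 0, 0], 0], [[0, 0, 0.003], [0, 0, 0], 0], [[0, 0, 0.003], [0, 0, 0], 0]]'

```text
time_s: 10.1
tcp_pos: [0.6007, -0.1826, 0.0417]
ee_rot: [[-0.035, 0.0, -0.999], [0.999, 0.0, -0.035], [0.0, -1.0, -0.0]]
wrist_force: [2.3, 1.4, 1.7]
gripper_width: 0.003
```

>>> jog_arm --series '[[[0, 0, 0.003], [0, 0, 0], 0], [[0, 0, 0.003], [0, 0, 0], 0], [[0, 0, 0.003], [0, 0, 0], 0], [[0, 0, 0.003], [0, 0, 0], 0], [[0, 0, 0.003], [0, 0, 0], 0], [[0, 0, 0.003], [0, 0, 0], 0], [[0, 0, 0.003], [0, 0, 0], 0], [[0, 0, 0.003], [0, 0, 0], 0], [[0, 0, 0.003], [0, 0, 0], 0], [[0, 0, 0.003], [0, 0, 0], 0]]'

```text
time_s: 11.35
tcp_pos: [0.5705, -0.1837, 0.0414]
ee_rot: [[-0.035, -0.0, -0.999], [0.999, 0.0, -0.035], [0.0, -1.0, 0.0]]
wrist_force: [2.5, 2.5, 1.2]
gripper_width: 0.007
```

>>> jog_arm --series '[[[0, 0, 0.003], [0, 0, 0], 0], [[0, 0, 0.003], [0, 0, 0], 0], [[0, 0, 0.003], [0, 0, 0], 0], [[0, 0, 0.003], [0, 0, 0], 0], [[0, 0, 0.003], [0, 0, 0], 0], [[0, 0, 0.003], [0, 0, 0], 0], [[0, 0, 0.003], [0, 0, 0], 0], [[0, 0, 0.003], [0, 0, 0], 0], [[0, 0, 0.003], [0, 0, 0], 0], [[0, 0, 0.003], [0, 0, 0], 0]]'

```text
time_s: 12.6
tcp_pos: [0.5405, -0.1848, 0.0415]
ee_rot: [[-0.035, -0.0, -0.999], [0.999, 0.0, -0.035], [0.0, -1.0, 0.0]]
wrist_force: [2.9, 3.0, -1.2]
gripper_width: 0.009
```

>>> jog_arm --series '[[[0, 0, 0.003], [0, 0, 0], 0], [[0, 0, 0.003], [0, 0, 0], 0], [[0, 0, 0.003], [0, 0, 0], 0], [[0, 0, 0.002], [0, 0, 0], 0], [[0, 0, 0.002], [0, 0, 0], 0], [[0, 0, 0.002], [0, 0, 0], 0], [[0, 0, 0.002], [0, 0, 0], 0]]'

```text
time_s: 13.48
tcp_pos: [0.5238, -0.1854, 0.0416]
ee_rot: [[-0.035, 0.0, -0.999], [0.999, -0.0, -0.035], [-0.0, -1.0, -0.0]]
wrist_force: [2.3, 3.5, -0.6]
gripper_width: 0.003
```

>>> jog_arm --series '[[[0, 0, 0.001], [0, 0, 0], 0], [[0, 0, 0.001], [0, 0, 0], 0], [[0, 0, 0.001], [0, 0, 0], 0], [[0, 0, 0.001], [0, 0, 0], 0], [[0, 0, 0.001], [0, 0, 0], 0]]'

```text
time_s: 14.1
tcp_pos: [0.5188, -0.1856, 0.0416]
ee_rot: [[-0.035, 0.0, -0.999], [0.999, -0.0, -0.035], [-0.0, -1.0, -0.0]]
wrist_force: [2.2, 2.5, -0.5]
gripper_width: 0.007
```

>>> jog_arm --series '[[[0, 0, 0.001], [0, 0, 0], 0], [[0, 0, 0.001], [0, 0, 0], 0], [[0, 0, 0.001], [0, 0, 0], 0]]'

```text
time_s: 14.48
tcp_pos: [0.5183, -0.1856, 0.0417]
ee_rot: [[-0.035, 0.006, -0.999], [0.999, -0.0, -0.035], [-0.001, -1.0, -0.006]]
wrist_force: [8.0, 2.7, -5.1]
gripper_width: 0.005
```

The stop is reached at 0.518 (expected about 0.517), and force is rising. I'll add one more millimetre to confirm, then centre the finger in the pocket and lift out.

>>> jog_arm --series '[[[0, 0, 0.001], [0, 0, 0], 0], [[0, 0, 0.001], [0, 0, 0], 0]]'

```text
time_s: 14.72
tcp_pos: [0.5184, -0.1856, 0.0419]
ee_rot: [[-0.036, 0.01, -0.999], [0.999, -0.001, -0.036], [-0.001, -1.0, -0.01]]
wrist_force: [10.6, 3.1, -9.1]
gripper_width: 0.005
```

>>> jog_arm --series '[[[0, 0, -0.006], [0, 0, 0], 0], [[0, 0, -0.006], [0, 0, 0], 0], [[0, 0, 0], [0, 0, 0], 0]]'

```text
time_s: 15.1
tcp_pos: [0.5251, -0.1856, 0.0413]
ee_rot: [[-0.035, -0.002, -0.999], [0.999, -0.0, -0.035], [-0.0, -1.0, 0.002]]
wrist_force: [-0.8, 0.3, -0.6]
gripper_width: 0.003
```

Contact is released. I'll lift straight up, then move back toward the start, clear of everything.

>>> jog_arm --series '[[[0, -0.01, 0], [0, 0, 0], 0], [[0, -0.03, 0], [0, 0, 0], 0], [[0, -0.05, 0], [0, 0, 0], 0], [[0, -0.05, 0], [0, 0, 0], 0], [[0, -0.05, 0], [0, 0, 0], 0], [[-0.05, 0, 0.03], [0, 0, 0], 0], [[-0.05, 0, 0.03], [0, 0, 0], 0], [[-0.05, 0, 0.03], [0, 0, 0], 0], [[-0.05, 0, 0.03], [0, 0, 0], 0], [[-0.05, 0, 0.03], [0, 0, 0], 0]]'

```text
time_s: 16.35
tcp_pos: [0.383, -0.4417, 0.2325]
ee_rot: [[-0.035, 0.0, -0.999], [0.999, -0.0, -0.035], [-0.0, -1.0, -0.0]]
wrist_force: [0.4, 0.7, 0.1]
gripper_width: 0.009
```

Run:
```python
from h import *
s=sense();print(s['time_s'],s['tcp_pos'],s['wrist_force'])
for n in("scene","side"):
    i=capture(n)[:,:,::-1];cv2.imwrite(f"pics/{n}F.png",i)
a=cv2.imread("pics/sceneF.png")[150:320,170:430];cv2.imwrite("pics/F1.png",cv2.resize(a,None,fx=3,fy=3,interpolation=cv2.INTER_CUBIC))
a=cv2.imread("pics/sideF.png")[80:280,190:450];cv2.imwrite("pics/F2.png",cv2.resize(a,None,fx=3,fy=3,interpolation=cv2.INTER_CUBIC))
```

```text
16.35 [ 0.38295057 -0.4416832   0.23248673] [0.39170627 0.6753468  0.05837294]
```

View pics/F1.png

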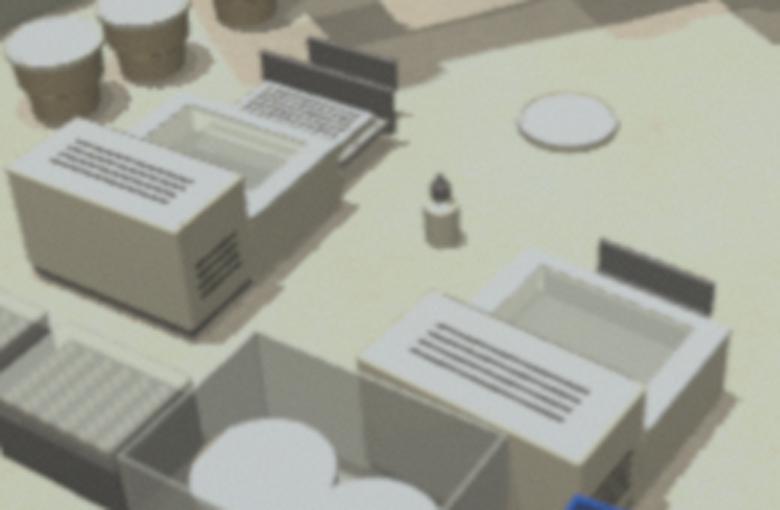

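View pics/F2.png

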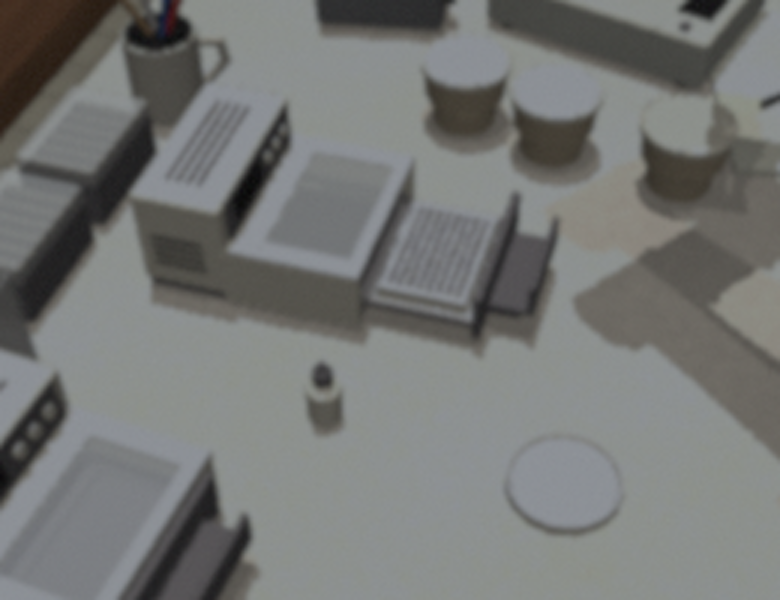

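The plate's drawer is fully out: the lip is at (310,38)–(397,66) in the scene crop and the plate lies square in its nest. The empty drawer is home. The dropper, lid and tubs are where they were. One last numeric check, then I hand in.

Run:
```python
from h import *
t=lambda P:np.array(P)/3+[170-.33,150-.33]
p=ray("scene",t([(310,38),(397,66),(600,241),(713,285)]),.06);print(p[:2].mean(0),p[2:].mean(0))
a=cv2.imread("pics/side0.png").astype(int);b=cv2.imread("pics/sideF.png").astype(int)
for n,(x,y) in dict(can_a=(228,362),can_b=(269,379),drop=(338,382)).items(): print(n,abs(a-b)[y-12:y+12,x-12:x+12].mean())
print(np.abs(sense()['joint_velocities']).max());finish_job()
```

```text
[ 0.50417481 -0.186872    0.06      ] [0.65079308 0.20157831 0.06      ]
can_a 0.8148148148148148
can_b 0.8298611111111112
drop 0.8084490740740741
4.208827519905871
the job is handed in; nothing more can be done
```

Both drawers are where you asked, and the job is handed in at about 16.5 s of robot time.

- **Empty drawer:** I pushed it home first, with the shut fingertips against the front of the lip. It stopped with the force rising to about 16 N. Its lip now measures x = 0.651 m, against a home position of about 0.649 m predicted from the case front.
- **Drawer with the plate:** I hooked the shut fingertips behind the lip and drew it out at about 24 mm/s or less, slowing to 8 mm/s at the end, until it met its stop (force about 10 N). Its lip moved from x = 0.6045 m to 0.504 m, which is the full 100 mm. I then freed the finger inside the pocket and lifted straight out.
- **Last pictures:** The plate lies flat and square in its nest. The tubs, the lid and the middle dropper look unmoved. The canisters and the side dropper show no change in the side view beyond image noise.
- **Arm:** It stands clear of everything, with near-zero wrist force. It still showed a small leftover joint speed (about 4 deg/s) when I handed in.

No check failed. The one disagreement was in the early estimates: the two cameras differed by up to about 5 mm on the case fronts. The push contact on the empty lip agreed with the scene camera.

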